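# Take the check thermometer out of the dry bath and load the samples

### The arm

A 6-joint arm with a two-finger parallel gripper is mounted at the origin on a cart in front of the work surface, level with it; the furniture and walls round the work are solid. World frame = base frame: x ahead of the robot, y to its left, z up, the work surface at z = 0. Lengths are in m, angles in rad, forces in N, time in s.
With the tool pointing down it reaches from about 0.375 to 0.975 m from the base axis. Payload 3.8 kg.
Tool frame: the origin (TCP) lies midway between the tips of the shut fingers; the grasp point (between the pads) lies 19 mm behind it; z points along the fingers, y is the direction in which the jaws open and shut (so a half turn about z gives the same grasp; the last joint's range is limited). The gripper opens to 85 mm and grips with 20 to 120 N. Pads are 22 mm wide; open, the fingers measure 114 mm over their backs; the gripper's body (76 mm by 85 mm) begins 54 mm behind the grasp point. The pads swing forward as they close: fully open they stand 13 mm farther back than shut.
Start: joints at [1.203, 0.264, 1.604, -0, 1.274, -0.037], TCP at [0.219, 0.638, 0.231] pointing down, gripper open.
Joint ranges: [-2.63, 2.63], [-0.94, 2.18], [0.31, 2.57], [-1.31, 4.45], [0, 2.66], [-2.55, 2.55]. Speed limits (rad/s): [2.57, 2.57, 3.14, 3.14, 3.14, 3.14].

### API

Orientations are given as a rotation vector (axis times angle).
In Python, from workcell import bot gives the robot as it stands.
- The arm moves only by the tool drive_tool, never from a script. Its argument "deltas" is a list of rows, each an object with "hand": the opening, from 0 (shut) to 1 (fully open); "offset": the shift along the world's x, y, z in cm, a list of three; "angular": the turn, a rotation vector about the world's x, y, z in degrees, a list of three. A call has 1 to 8 rows; each row is the pose to reach, as a shift and turn from the pose commanded when the call began; what a row does not reach only later rows make up. A row lasts 1/8 s, in which the tool goes at most 62.5 mm and 10.7 degrees, less where a joint would pass 70% of its speed; a pose out of reach is approached as far as the arm can. A call with a gripper value outside its range is refused whole. The fingers move at their own pace and stop on an object; "force" is the grip in N (left out, the last holds). Time passes only in rows, so rows that repeat a pose let the fingers close. It gives the time, the measured TCP pose, the force and the opening at its end, in the units of the state.
- bot.read_state(): the state, without advancing time (a new reading comes with each control period).
- bot.read_camera(name): name is "side" or "top" or "wrist"; returns a dict with "frame" (400x640x3 uint8, blue, green, red), "mtx" (3x3 intrinsics, pixels), "R" (3x3) and "t" (3): a world point X has camera coordinates R X + t. Camera axes: x right, y down, z forward; pixel columns grow to the right and rows downward; lengths in m; the calibration is good to about 2 mm. A picture is of the moment at which its call begins. There is no depth.
- bot.finish_job(): hands the job in, once; it reports no verdict.
The state is a dict: "time": time; "q": joint angles; "joint_vel": joint speeds; "joint_torque": joint torques, N m; "tool_pos": TCP position; "tcp_rot": TCP orientation; "wrist_force": force on the tool from outside, world axes, zero at the start; "torque": the same for the moment, N m; "width": opening from 0.0 (shut) to 1.0 (fully open).
Only numpy, scipy, OpenCV 4.12 (cv2) and the standard library are available. Lean on these libraries where they do the work, as an engineer would, in place of code of your own. Each camera call takes 0.05 s, during which the arm holds its last target. There are 200 camera calls.

### The job

The dry bath on the bench is up to temperature. First draw the dial thermometer straight up out of its block without forcing it sideways and stand it in its light grey holder; then load the three blocks: the 15 ml tube into the well that the thermometer has freed, the blue-capped 50 ml tube into the middle-sized well and the red-capped glass bottle from the front of the bench, set down gently, into the widest one, each upright and fully home. Do not tip anything over and leave the bench timer where it lies.

Things in the scene. Friction and masses are not known exactly. Their poses are not given: they have to be found in the camera images.
- thermometer: Dial thermometer, loose, 140 g, 104 mm tall: round steel dial case 44 mm across with white face on top (z = 90 to 104 mm, grip it there), thin stem, and below it (z = 0 to 62 mm) an aluminium sheath 16.6 mm across with coned end. Origin: centre of its lower end, z up the stem. At the start it stands in the well of block15, on its floor, with 1 mm of play all round.
- tube15: 15 ml centrifuge tube, clear with orange screw cap, loose, 25 g, 118 mm tall, body 16 mm in diameter, coned lower end, cap 20 mm in diameter from z = 100 to 118 mm. Origin: tip of the cone; z runs up to the cap. At the start it stands in one hole of tube_stand.
- tube50: self-standing 50 ml tube, clear with blue ribbed screw cap, loose, 60 g, 114 mm tall, body 29 mm in diameter, foot 27.6 mm, cap 35 mm in diameter from z = 95 to 114 mm. Origin: centre of the foot; z up. Stands on the bench at the start.
- bottle: glass reagent bottle with red screw cap standing on the front part of the bench, loose, 200 g, 90 mm tall, body 48 mm in diameter, cap 29 mm in diameter from z = 74 to 90 mm (grip it there; the shoulder slopes out just below it). Origin: centre of its underside; z up.
- block15: Aluminium block 79x79x74 mm in one of the three pockets of the white dry bath (fixed; blocks in a row 87 mm apart, in any order; console on the robot's side). Narrowest well, central: 18.6 mm wide, 4 mm chamfer. Origin: centre of its underside, 6.5 mm above the bench; well floor 14 mm, mouth 74 mm, bath rim 60 mm above it. x points away from the console, z up.
- block50: like block15, with the middle-sized well: 34 mm wide, 5 mm chamfer, floor 22 mm above the origin, mouth 74 mm above it.
- block_bottle: like block15, with the widest well: 54 mm wide, 5 mm chamfer, floor 38 mm above the origin, mouth 74 mm above it.
- thermometer_holder: light grey upright holder with a dark band, fixed: a tube 41 mm in diameter and 70 mm high on a round foot 72 mm in diameter, open at the top. Its hole is 22 mm wide with a 5 mm chamfer, its floor 12 mm above the bench. Origin: centre of its underside, on the bench; z up.
- tube_stand: teal tube stand, fixed, 80 x 80 mm and 46 mm high, with four holes of 18.6 mm, 36 mm deep, at x, y = +-19 mm; the 15 ml tube stands in the hole at x = -19, y = +19 mm, the others are empty. Origin: centre of its underside, z up.
- bench_timer: white bench timer, 62 x 66 x 19 mm, lying flat to the left of the bath, loose, a bystander. Origin: centre of its underside.
Mind the look-alikes: they are no part of the job. What is shaped like the thermometer but yellow is not meant.

How it is judged:
On the way:
1. the thermometer stands home in its holder while none of the three samples is in the bath yet (horizontal distance between thermometer and thermometer_holder below 0.01 m and z of thermometer in the frame of thermometer_holder below 0.018 m and angle between thermometer's own z axis and vertical below 0.15 rad and horizontal distance between tube15 and block15 above 0.04 m and horizontal distance between tube50 and block50 above 0.04 m and horizontal distance between bottle and block_bottle above 0.04 m), for 0.2 s.
At the end, for the whole second after the job is handed in: The thermometer stands in its holder and the 15 ml tube, 50 ml tube and bottle stand in the wells of block15, block50 and block_bottle: each within 10 mm of its holder's axis, within 6 mm of the floor of the hole, less than 0.15 rad off upright, released and at rest (horizontal distance between thermometer and thermometer_holder below 0.01 m and z of thermometer in the frame of thermometer_holder below 0.018 m and angle between each of thermometer, tube15, tube50, bottle's own z axis and vertical below 0.15 rad and horizontal distance between tube15 and block15 below 0.01 m and z of tube15 in the frame of block15 below 0.02 m and horizontal distance between tube50 and block50 below 0.01 m and z of tube50 in the frame of block50 below 0.028 m and horizontal distance between bottle and block_bottle below 0.01 m and z of bottle in the frame of block_bottle below 0.044 m and linear speed of each of thermometer, tube15, tube50, bottle below 0.02 m/s); the robot touches nothing.
It fails at once if the thermometer is forced against the wall of its well (over 25 N) (contact force between thermometer and block15 above 25 N).
It fails at once if the glass bottle is dropped into its well (falls faster than 0.7 m/s there, a drop of more than about 25 mm) (horizontal distance between bottle and block_bottle below 0.03 m and z of bottle in the frame of block_bottle below 0.075 m and linear speed of bottle above 0.7 m/s).
It fails at once if a thing is tipped over (more than 0.8 rad) (angle between any of thermometer, tube15, tube50, bottle's own z axis and vertical above 0.8 rad).
It fails at once if the bench timer is moved by more than 30 mm (distance of bench_timer from where it was at the start of the episode above 0.03 m).
It also fails if it takes over 128 s, if anything falls off the work surface, if the arm or the gripper's body presses on something with over 40 N, if the wrist force passes 120 N, or if a joint passes its speed limit or range.

## Working session

There is one attempt and no reset: what is moved stays moved. The work goes in short steps, Python scripts to look and compute and a tool call to move; the robot and the scene stay as the last step left them, time stands still between calls to the robot, and variables do not carry over. Pictures are saved under pics/ and viewed, about 12 in all and at most 16, crops included, and the job is handed in when it is done.

Besides the shell and the picture viewer there is one more tool, called after "Emit:" by a JSON object that holds its "name" and its "arguments". drive_tool: Moves the arm, as the interface text tells. Its arguments: {"type":"object","properties":{"deltas":{"type":"array"},"force":{"type":"number"}},"required":["deltas"]}

```bash
mkdir -p pics
cat > h.py <<'E'
import numpy as np, cv2
from workcell import bot
def cam(n,save=None):
    c=bot.read_camera(n)
    c={k:np.array(v) for k,v in c.items()}
    if save: cv2.imwrite('pics/'+save,c['frame'])
    return c
def ray(c,u,v,z):
    d=c['R'].T@np.linalg.inv(c['mtx'])@np.array([u,v,1.]); o=-c['R'].T@c['t'].ravel()
    return o+d*(z-o[2])/d[2]
def proj(c,X):
    p=c['mtx']@(c['R']@np.array(X,float)+c['t'].ravel()); return p[:2]/p[2]
E
python3 - <<'E'
from h import *
import pickle
for n in('top','side'):
    c=cam(n,n+'1.png'); pickle.dump(c,open(n+'.pkl','wb')); print(n,(-c['R'].T@c['t'].ravel()).round(3),c['mtx'][0,0])
print(bot.read_state())
E
```

```text
top [0.439 0.025 0.996] 377.5941149903836
side [ 0.128 -0.62   0.539] 417.9639799599921
{'time': 0.1, 'q': array([ 1.20309983e+00,  2.64692652e-01,  1.60524020e+00,  1.06342100e-05,
        1.27370382e+00, -3.68734580e-02]), 'joint_vel': array([ 0.00145728, -0.00179961, -0.00385223,  0.00095734, -0.00204956,
        0.00128557]), 'joint_torque': array([ 6.95734252e-04, -5.16703928e+01, -3.68594456e+01, -2.45939606e-05,
        6.20408086e-03, -8.60298627e-06]), 'tool_pos': array([0.21899795, 0.63778672, 0.23007504]), 'tcp_rot': array([-0.51722447, -3.09829481,  0.00314163]), 'wrist_force': array([ 0.0700413 , -0.11753367,  0.12197738]), 'torque': array([-0.02466188,  0.00748178,  0.00793463]), 'width': 0.9998970026528733}
```

View pics/top1.png

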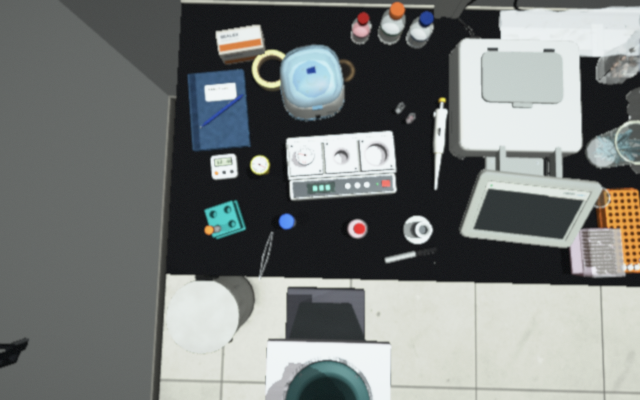

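View pics/side1.png

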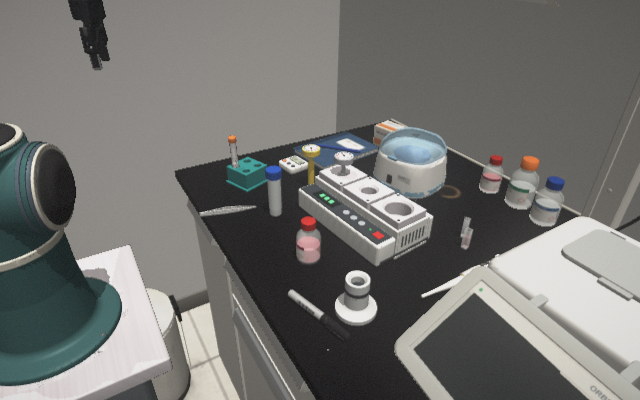

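Run:
```python
import cv2
im=cv2.imread('pics/top1.png')
cv2.imwrite('pics/c1.png',cv2.resize(im[125:275,190:450],None,fx=3,fy=3,interpolation=cv2.INTER_CUBIC))
```

```text
(no output)
```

View pics/c1.png

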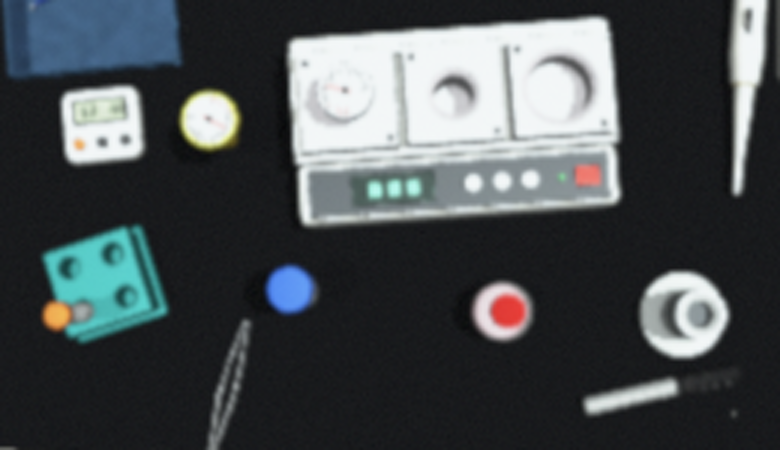

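Run:
```python
from h import *
import pickle
c=pickle.load(open('top.pkl','rb')); s=pickle.load(open('side.pkl','rb'))
f=lambda x,y:(190+(x+.5)/3-.5,125+(y+.5)/3-.5)
P={'therm':(343,88,.1245),'w50':(455,95,.0805),'wB':(560,90,.0805),'tube15':(57,315,.128),'tube50':(290,289,.114),'bottle':(508,310,.09),'holder':(700,315,.07),'holderfoot':(684,314,.003),'decoy':(210,118,.104),'h1':(113,254,.046),'h2':(127,296,.046),'h3':(70,267,.046),'timer':(103,125,.019),
'bathTL':(290,40,.0805),'bathTR':(608,18,.0805)}
for k,(x,y,z) in P.items():
    p=ray(c,*f(x,y),z); print(k,p.round(4),'side',proj(s,p).round(0))
```

```text
therm [0.6134 0.0709 0.1245] side [345. 155.]
w50 [ 0.6187 -0.0186  0.0805] side [369. 189.]
wB [ 0.625  -0.1044  0.0805] side [397. 207.]
tube15 [0.4314 0.2842 0.128 ] side [232. 136.]
tube50 [0.4561 0.108  0.114 ] side [274. 169.]
bottle [ 0.4443 -0.0641  0.09  ] side [309. 220.]
holder [ 0.4444 -0.2223  0.07  ] side [358. 278.]
holderfoot [ 0.4453 -0.2263  0.003 ] side [357. 309.]
decoy [0.5906 0.1772 0.104 ] side [312. 148.]
h1 [0.4829 0.2642 0.046 ] side [258. 165.]
h2 [0.4481 0.2508 0.046 ] side [247. 170.]
h3 [0.4711 0.2998 0.046 ] side [248. 160.]
timer [0.5965 0.2849 0.019 ] side [294. 161.]
bathTL [0.6611 0.118  0.0805] side [349. 160.]
bathTR [ 0.686  -0.1431  0.0805] side [433. 208.]
```

Emit:
{"name": "drive_tool", "arguments": {"deltas": [{"hand": 1,"offset": [5,-7,1],"angular": [0,0,3]},{"hand": 1,"offset": [10,-14,2],"angular": [0,0,6]},{"hand": 1,"offset": [15,-21.5,2],"angular": [0,0,9]},{"hand": 1,"offset": [20,-29,2],"angular": [0,0,12]},{"hand": 1,"offset": [25,-36,2],"angular": [0,0,15]},{"hand": 1,"offset": [28,-40,2],"angular": [0,0,19]},{"hand": 1,"offset": [30,-43,2],"angular": [0,0,19]},{"hand": 1,"offset": [30,-43,2],"angular": [0,0,19]}]}}

```text
time: 1.1
tool_pos: [0.5054, 0.2272, 0.2508]
tcp_rot: [0.001, -3.141, -0.0]
wrist_force: [0.4, 0.7, 0.3]
width: 0.998
```

Emit:
{"name": "drive_tool", "arguments": {"deltas": [{"hand": 1,"offset": [3,-4,0],"angular": [0,0,0]},{"hand": 1,"offset": [5,-8,0],"angular": [0,0,0]},{"hand": 1,"offset": [7,-11,0],"angular": [0,0,0]},{"hand": 1,"offset": [9,-13.7,0],"angular": [0,0,0]},{"hand": 1,"offset": [9,-13.7,0],"angular": [0,0,0]},{"hand": 1,"offset": [9,-13.7,0],"angular": [0,0,0]}]}}

```text
time: 1.85
tool_pos: [0.5942, 0.0923, 0.2505]
tcp_rot: [0.001, -3.14, -0.0]
wrist_force: [0.5, 0.2, 0.6]
width: 1.0
```

Run:
```python
from h import *
import pickle
c=cam('wrist','w1.png'); pickle.dump(c,open('w1.pkl','wb'))
s=bot.read_state(); print(s['tool_pos'],s['tcp_rot'],s['wrist_force'],(-c['R'].T@c['t'].ravel()).round(3),c['R'].round(2))
for X in([.6134,.0709,.1245],[.6187,-.0186,.0805],[.625,-.1044,.0805]): print(proj(c,X))
```

```text
[0.59412386 0.09268945 0.25071733] [ 1.87510852e-03 -3.14048995e+00 -5.48660259e-04] [ 0.31580933 -0.34322183 -0.21657454] [0.519 0.093 0.394] [[-0.    1.    0.  ]
 [ 0.96  0.    0.29]
 [ 0.29  0.   -0.96]]
[287.52578428 213.2523996 ]
[195.60415241 202.93057201]
[105.19007174 209.2352472 ]
```

View pics/w1.png

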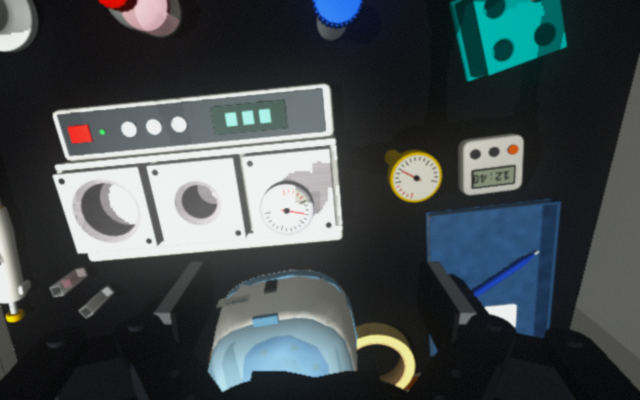

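Run:
```python
from h import *
import pickle
c=pickle.load(open('w1.pkl','rb')); g=cv2.GaussianBlur(cv2.cvtColor(c['frame'],6),(3,3),0)
im=c['frame'].copy()
for n,(u,v,z,r) in {'th':(287,210,.1245,(22,30)),'w50':(199,202,.0805,(18,27)),'wB':(107,209,.0805,(25,38))}.items():
    x0,y0=u-50,v-50; h=cv2.HoughCircles(g[y0:y0+100,x0:x0+100],cv2.HOUGH_GRADIENT_ALT if 0 else cv2.HOUGH_GRADIENT,1,60,param1=120,param2=12,minRadius=r[0],maxRadius=r[1])
    a,b,rr=h[0,0]; a+=x0;b+=y0
    cv2.circle(im,(round(a),round(b)),round(rr),(0,0,255),1)
    p=ray(c,a,b,z); q=ray(c,a+rr,b,z); print(n,a,b,rr,p.round(4),'diam',2000*abs(q-p)[1].round(4))
cv2.imwrite('pics/w1c.png',cv2.resize(im[130:280,40:360],None,fx=2.4,fy=2.4))
```

```text
th 286.5 205.5 25.7 [0.6068 0.0702 0.1245] diam 41.6
w50 194.5 201.5 21.0 [ 0.6173 -0.0195  0.0805] diam 39.4
wB 110.5 205.5 36.3 [ 0.6213 -0.0988  0.0805] diam 68.2
```

View pics/w1c.png

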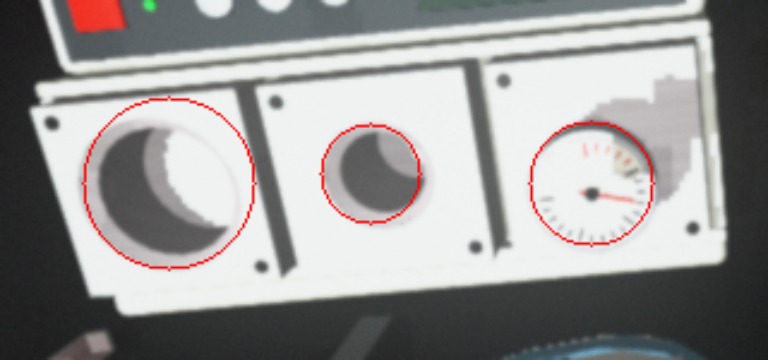

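Run:
```python
from h import *
import pickle
c=pickle.load(open('w1.pkl','rb')); f=lambda x,y:(40+x/2.4,130+y/2.4)
for n,x,y,z in [('dial',592,193,.1245),('w50',376,176,.0805),('wB',162,190,.0805),('sB',156.5,194.5,.0805),('s50',376,174.5,.0805),('s15',598.5,154,.0805)]: print(n,ray(c,*f(x,y),z).round(4))
```

```text
dial [0.611  0.0703 0.1245]
w50 [ 0.6191 -0.0176  0.0805]
wB [ 0.6249 -0.1022  0.0805]
sB [ 0.6268 -0.1047  0.0805]
s50 [ 0.6185 -0.0176  0.0805]
s15 [0.6101 0.0695 0.0805]
```

Emit:
{"name": "drive_tool", "arguments": {"force": 20, "deltas": [{"hand": 1,"offset": [0.8,-1.2,-3],"angular": [0,0,0]},{"hand": 1,"offset": [1.7,-2.2,-6],"angular": [0,0,0]},{"hand": 1,"offset": [1.7,-2.2,-9],"angular": [0,0,0]},{"hand": 0.8,"offset": [1.7,-2.2,-12],"angular": [0,0,0]},{"hand": 0.7,"offset": [1.7,-2.2,-14],"angular": [0,0,0]},{"hand": 0.65,"offset": [1.7,-2.2,-15],"angular": [0,0,0]},{"hand": 0.65,"offset": [1.7,-2.2,-15.5],"angular": [0,0,0]},{"hand": 0.65,"offset": [1.7,-2.2,-15.5],"angular": [0,0,0]}]}}

```text
time: 2.9
tool_pos: [0.6123, 0.0702, 0.0967]
tcp_rot: [-0.002, 3.141, 0.0]
wrist_force: [-0.7, 0.5, 0.9]
width: 0.65
```

Run:
```python
from h import *
import pickle
c=cam('wrist'); pickle.dump(c,open('w2.pkl','wb'))
s=bot.read_state(); print(s['tool_pos'],s['tcp_rot'],s['wrist_force'],s['width'])
print(proj(c,[.611,.0703,.1245]),proj(c,s['tool_pos']))
cv2.imwrite('pics/w2.png',c['frame'][150:400,150:490])
```

```text
[0.61253382 0.0701938  0.09710737] [-1.33452026e-03  3.14001072e+00  1.80669479e-04] [-0.28107329  0.48374264  1.02111283] 0.6504974721913438
[313.3055027  297.86680759] [313.26549848 266.64370955]
```

View pics/w2.png

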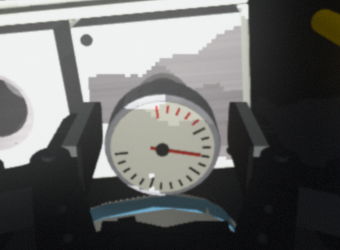

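Emit:
{"name": "drive_tool", "arguments": {"force": 20, "deltas": [{"hand": 0.6,"offset": [0,0,0],"angular": [0,0,0]},{"hand": 0.56,"offset": [0,0,0],"angular": [0,0,0]},{"hand": 0.53,"offset": [0,0,0],"angular": [0,0,0]},{"hand": 0.51,"offset": [0,0,0],"angular": [0,0,0]},{"hand": 0.49,"offset": [0,0,0],"angular": [0,0,0]},{"hand": 0.45,"offset": [0,0,0],"angular": [0,0,0]},{"hand": 0.4,"offset": [0,0,0],"angular": [0,0,0]},{"hand": 0.4,"offset": [0,0,0],"angular": [0,0,0]}]}}

```text
time: 3.95
tool_pos: [0.6121, 0.0701, 0.0965]
tcp_rot: [-0.001, 3.141, -0.0]
wrist_force: [0.5, -0.9, 4.6]
width: 0.506
```

Emit:
{"name": "drive_tool", "arguments": {"force": 30, "deltas": [{"hand": 0.4,"offset": [0,0,0.2],"angular": [0,0,0]},{"hand": 0.4,"offset": [0,0,0.6],"angular": [0,0,0]},{"hand": 0.4,"offset": [0,0,1.2],"angular": [0,0,0]},{"hand": 0.4,"offset": [0,0,2],"angular": [0,0,0]}]}}

```text
time: 4.45
tool_pos: [0.6114, 0.0701, 0.1162]
tcp_rot: [0.001, -3.141, -0.0]
wrist_force: [0.5, 0.5, -2.1]
width: 0.501
```

Emit:
{"name": "drive_tool", "arguments": {"deltas": [{"hand": 0.4,"offset": [0,0,1],"angular": [0,0,0]},{"hand": 0.4,"offset": [0,0,2],"angular": [0,0,0]},{"hand": 0.4,"offset": [0,0,3.5],"angular": [0,0,0]},{"hand": 0.4,"offset": [0,0,5.5],"angular": [0,0,0]},{"hand": 0.4,"offset": [0,0,8],"angular": [0,0,0]},{"hand": 0.4,"offset": [0,0,10],"angular": [0,0,0]},{"hand": 0.4,"offset": [0,0,11],"angular": [0,0,0]},{"hand": 0.4,"offset": [0,0,11],"angular": [0,0,0]}]}}

```text
time: 5.45
tool_pos: [0.6123, 0.0701, 0.2273]
tcp_rot: [-0.001, 3.14, 0.0]
wrist_force: [-0.6, 0.1, -1.0]
width: 0.504
```

Run:
```python
from h import *
c=cam('side')
s=bot.read_state(); print(s['tool_pos'],s['wrist_force'],s['width'])
cv2.imwrite('pics/s2.png',cv2.resize(c['frame'][60:340,220:470],None,fx=2,fy=2))
```

```text
[0.61167172 0.0700778  0.22609019] [-0.54299285 -0.00636931 -0.90414775] 0.5011219096784364
```

View pics/s2.png

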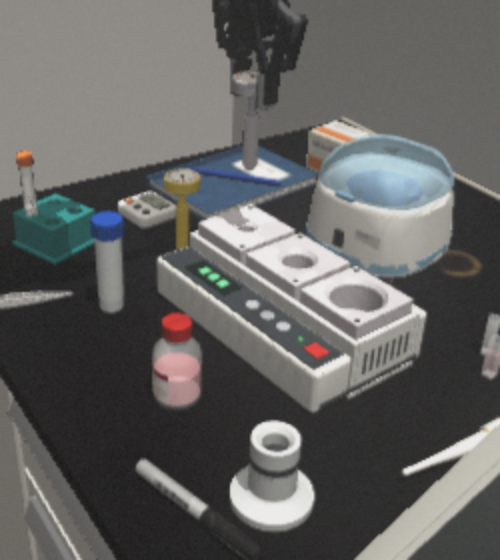

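Emit:
{"name": "drive_tool", "arguments": {"deltas": [{"hand": 0.4,"offset": [-1.5,-2,0],"angular": [0,0,0]},{"hand": 0.4,"offset": [-4,-5.2,0],"angular": [0,0,0]},{"hand": 0.4,"offset": [-7,-9,0],"angular": [0,0,0]},{"hand": 0.4,"offset": [-10,-13,0],"angular": [0,0,0]},{"hand": 0.4,"offset": [-13,-17,0],"angular": [0,0,0]},{"hand": 0.4,"offset": [-15.5,-20.2,0],"angular": [0,0,0]},{"hand": 0.4,"offset": [-16.7,-22,0],"angular": [0,0,0]},{"hand": 0.4,"offset": [-16.7,-22,0],"angular": [0,0,0]}]}}

```text
time: 6.5
tool_pos: [0.4425, -0.1511, 0.225]
tcp_rot: [-0.004, -3.139, -0.001]
wrist_force: [1.4, -0.7, -0.8]
width: 0.5
```

Run:
```python
from h import *
import pickle
c=cam('wrist','w3.png'); pickle.dump(c,open('w3.pkl','wb'))
s=bot.read_state(); print(s['tool_pos'],s['tcp_rot'],s['wrist_force'],s['width'])
print(proj(c,[.4444,-.2223,.07]),proj(c,[.4443,-.0641,.09]))
```

```text
[ 0.44341173 -0.15035377  0.22526962] [-2.36624762e-03 -3.14029904e+00 -1.08694029e-03] [ 0.53935113  0.36059165 -1.69985895] 0.5013225943140636
[232.73568281 183.96779124] [419.44818076 189.58724823]
```

View pics/w3.png

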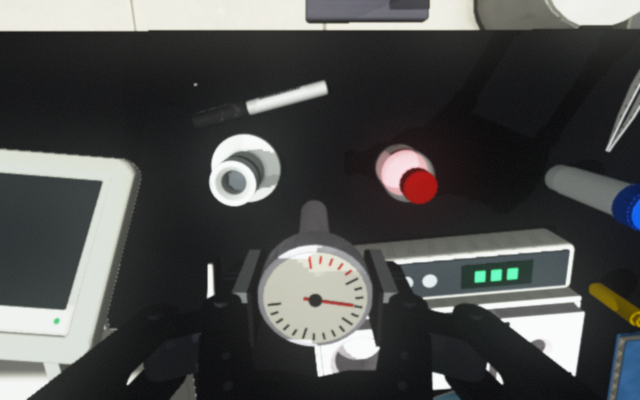

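Run:
```python
from h import *
import pickle
c=pickle.load(open('w3.pkl','rb'))
print(ray(c,233.5,182.5,.07),ray(c,234,181,.07),ray(c,419,186.5,.09))
for z in(.149,.155,.211): print(z,proj(c,[.4434-.0083*(z<.2),-.1504,z]),proj(c,[.4434,-.1504,z]))
print(proj(c,[.4434,-.1504,.253]))
```

```text
[ 0.44307304 -0.22153639  0.07      ] [ 0.44171993 -0.22100411  0.07      ] [ 0.44166885 -0.06469411  0.09      ]
0.149 [314.68221438 200.36989335] [314.70518632 212.34839516]
0.155 [314.68959625 203.15650291] [314.71307106 215.40866242]
0.211 [314.81191471 253.77238687] [314.81191471 253.77238687]
[314.93843474 302.87801683]
```

Emit:
{"name": "drive_tool", "arguments": {"deltas": [{"hand": 0.4,"offset": [0,-1.5,0],"angular": [0,0,0]},{"hand": 0.4,"offset": [0,-4,0],"angular": [0,0,0]},{"hand": 0.4,"offset": [0,-6.3,0],"angular": [0,0,0]},{"hand": 0.4,"offset": [0.1,-7.1,-1],"angular": [0,0,0]},{"hand": 0.4,"offset": [0.1,-7.1,-3],"angular": [0,0,0]},{"hand": 0.4,"offset": [0.1,-7.1,-5],"angular": [0,0,0]},{"hand": 0.4,"offset": [0.1,-7.1,-6.5],"angular": [0,0,0]},{"hand": 0.4,"offset": [0.1,-7.1,-7.5],"angular": [0,0,0]}]}}

```text
time: 7.55
tool_pos: [0.4454, -0.2203, 0.1497]
tcp_rot: [0.002, -3.14, -0.001]
wrist_force: [0.3, -0.2, -1.4]
width: 0.502
```

Emit:
{"name": "drive_tool", "arguments": {"deltas": [{"hand": 0.4,"offset": [0,0,-1],"angular": [0,0,0]},{"hand": 0.4,"offset": [0,0,-2],"angular": [0,0,0]},{"hand": 0.4,"offset": [0,0,-3],"angular": [0,0,0]},{"hand": 0.4,"offset": [0,0,-4],"angular": [0,0,0]},{"hand": 0.4,"offset": [0,0,-5],"angular": [0,0,0]},{"hand": 0.4,"offset": [0,0,-5.5],"angular": [0,0,0]},{"hand": 0.4,"offset": [0,0,-5.8],"angular": [0,0,0]}]}}

```text
time: 8.43
tool_pos: [0.4457, -0.2209, 0.0928]
tcp_rot: [0.001, -3.141, -0.0]
wrist_force: [1.0, -0.2, -0.8]
width: 0.503
```

Emit:
{"name": "drive_tool", "arguments": {"deltas": [{"hand": 0.4,"offset": [0,0,-0.3],"angular": [0,0,0]},{"hand": 0.4,"offset": [0,0,-0.4],"angular": [0,0,0]},{"hand": 0.55,"offset": [0,0,-0.4],"angular": [0,0,0]},{"hand": 0.7,"offset": [0,0,-0.4],"angular": [0,0,0]},{"hand": 0.8,"offset": [0,0,-0.4],"angular": [0,0,0]},{"hand": 0.8,"offset": [0,0,0.6],"angular": [0,0,0]},{"hand": 0.8,"offset": [0,0,2.6],"angular": [0,0,0]},{"hand": 0.8,"offset": [0,0,5],"angular": [0,0,0]}]}}

```text
time: 9.43
tool_pos: [0.4456, -0.2208, 0.144]
tcp_rot: [0.001, -3.141, -0.0]
wrist_force: [-0.3, 0.3, -0.5]
width: 0.8
```

Emit:
{"name": "drive_tool", "arguments": {"deltas": [{"hand": 1,"offset": [0,2,3],"angular": [0,0,0]},{"hand": 1,"offset": [0,6,5],"angular": [0,0,0]},{"hand": 1,"offset": [0,10,5],"angular": [0,0,0]},{"hand": 1,"offset": [0,10,5],"angular": [0,0,0]}]}}

```text
time: 9.93
tool_pos: [0.446, -0.1191, 0.1943]
tcp_rot: [-0.006, 3.14, -0.0]
wrist_force: [-0.9, -0.5, 0.2]
width: 1.001
```

Run:
```python
from h import *
c=cam('side')
s=bot.read_state(); print(s['tool_pos'],s['wrist_force'],s['width'])
a=cv2.resize(c['frame'][220:340,290:450],None,fx=3,fy=3)
cv2.imwrite('pics/s3.png',a); print(proj(c,[.4444,-.2218,.116]),proj(c,[.4444,-.2218,.012]))
```

```text
[ 0.44602189 -0.12024915  0.19401833] [-0.86089982 -0.27120242  1.04689493] 0.9981424444765633
[359.0853816  256.19266394] [355.39535711 303.6670243 ]
```

View pics/s3.png

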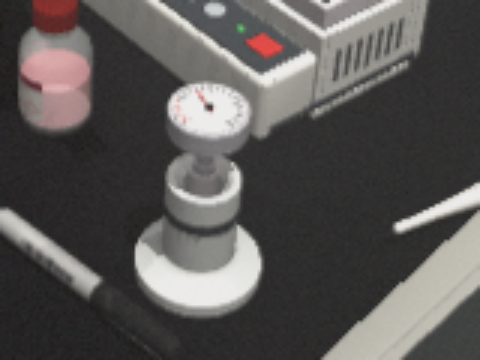

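Emit:
{"name": "drive_tool", "arguments": {"force": 40, "deltas": [{"hand": 0.8,"offset": [-0.1,2.5,-1],"angular": [0,0,0]},{"hand": 0.8,"offset": [-0.3,5,-3],"angular": [0,0,0]},{"hand": 0.8,"offset": [-0.3,5.6,-6],"angular": [0,0,0]},{"hand": 0.7,"offset": [-0.3,5.6,-9],"angular": [0,0,0]},{"hand": 0.65,"offset": [-0.3,5.6,-10.8],"angular": [0,0,0]},{"hand": 0.6,"offset": [-0.3,5.6,-11.8],"angular": [0,0,0]},{"hand": 0.6,"offset": [-0.3,5.6,-11.9],"angular": [0,0,0]},{"hand": 0.5,"offset": [-0.3,5.6,-11.9],"angular": [0,0,0]}]}}

```text
time: 10.98
tool_pos: [0.4435, -0.0654, 0.0749]
tcp_rot: [-0.001, 3.14, -0.001]
wrist_force: [-0.2, 0.0, 0.5]
width: 0.499
```

Emit:
{"name": "drive_tool", "arguments": {"deltas": [{"hand": 0.42,"offset": [0,0,0],"angular": [0,0,0]},{"hand": 0.36,"offset": [0,0,0],"angular": [0,0,0]},{"hand": 0.32,"offset": [0,0,0],"angular": [0,0,0]},{"hand": 0.25,"offset": [0,0,0],"angular": [0,0,0]},{"hand": 0.25,"offset": [0,0,0],"angular": [0,0,0]},{"hand": 0.25,"offset": [0,0,0],"angular": [0,0,0]}]}}

```text
time: 11.72
tool_pos: [0.4434, -0.0647, 0.0749]
tcp_rot: [-0.001, 3.14, 0.0]
wrist_force: [-1.0, 1.5, 6.8]
width: 0.317
```

Emit:
{"name": "drive_tool", "arguments": {"deltas": [{"hand": 0.25,"offset": [0,0,0.5],"angular": [0,0,0]},{"hand": 0.25,"offset": [0,0,2],"angular": [0,0,0]},{"hand": 0.25,"offset": [0,0,5],"angular": [0,0,0]},{"hand": 0.25,"offset": [0,0,8],"angular": [0,0,0]},{"hand": 0.25,"offset": [0,0,11],"angular": [0,0,0]},{"hand": 0.25,"offset": [0,0,12.5],"angular": [0,0,0]},{"hand": 0.25,"offset": [0,0,12.5],"angular": [0,0,0]}]}}

```text
time: 12.6
tool_pos: [0.4436, -0.0651, 0.2004]
tcp_rot: [-0.001, 3.139, -0.001]
wrist_force: [0.0, 0.7, -2.6]
width: 0.319
```

Emit:
{"name": "drive_tool", "arguments": {"deltas": [{"hand": 0.25,"offset": [1.5,-0.3,0],"angular": [0,0,0]},{"hand": 0.25,"offset": [4.5,-0.9,0],"angular": [0,0,0]},{"hand": 0.25,"offset": [8,-1.7,0],"angular": [0,0,0]},{"hand": 0.25,"offset": [11.5,-2.4,0],"angular": [0,0,0]},{"hand": 0.25,"offset": [15,-3.2,0],"angular": [0,0,0]},{"hand": 0.25,"offset": [17.4,-3.7,0],"angular": [0,0,0]},{"hand": 0.25,"offset": [18.3,-3.9,0],"angular": [0,0,0]},{"hand": 0.25,"offset": [18.3,-3.9,0],"angular": [0,0,0]}]}}

```text
time: 13.6
tool_pos: [0.6255, -0.1039, 0.1974]
tcp_rot: [0.001, -3.139, -0.001]
wrist_force: [-0.2, -0.2, -2.8]
width: 0.319
```

Run:
```python
from h import *
c=cam('side')
s=bot.read_state(); print(s['tool_pos'],s['tcp_rot'],s['wrist_force'],s['width'])
a=cv2.resize(c['frame'][80:280,290:490],None,fx=3,fy=3)
cv2.imwrite('pics/s4.png',a); p=s['tool_pos']; print([((proj(c,[p[0],p[1],p[2]+d])-[290,80])*3).round() for d in(.0151,-.0749)], ((proj(c,[.626,-.1038,.0805])-[290,80])*3).round())
```

```text
[ 0.62493241 -0.10372312  0.19776527] [ 1.27543916e-03 -3.13887537e+00 -9.13345888e-04] [-0.54292406 -0.54654573 -1.96392142] 0.31520320044257183
[array([345., 201.]), array([328., 327.])] [323. 381.]
```

View pics/s4.png

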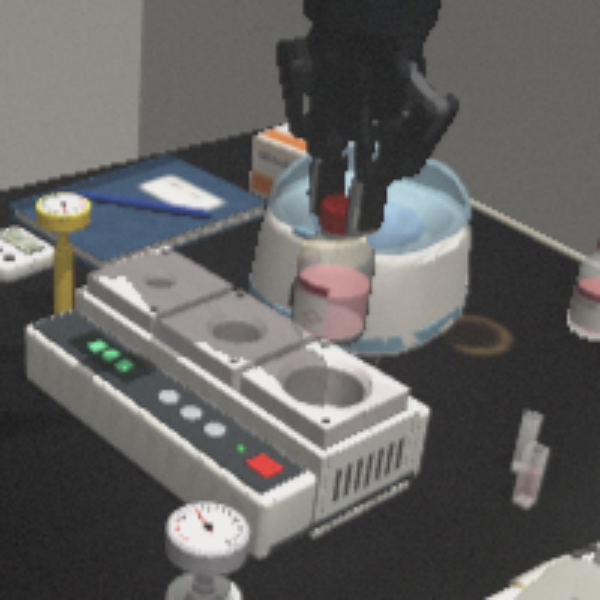

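Emit:
{"name": "drive_tool", "arguments": {"deltas": [{"hand": 0.25,"offset": [0.1,0,-1],"angular": [0,0,0]},{"hand": 0.25,"offset": [0.1,0,-2.5],"angular": [0,0,0]},{"hand": 0.25,"offset": [0.1,0,-3.5],"angular": [0,0,0]},{"hand": 0.25,"offset": [0.1,0,-4.2],"angular": [0,0,0]},{"hand": 0.25,"offset": [0.1,0,-5],"angular": [0,0,0]}]}}

```text
time: 14.28
tool_pos: [0.6268, -0.1039, 0.1488]
tcp_rot: [-0.001, 3.141, -0.0]
wrist_force: [0.4, 0.5, -1.9]
width: 0.326
```

Emit:
{"name": "drive_tool", "arguments": {"deltas": [{"hand": 0.25,"offset": [0,0,-0.8],"angular": [0,0,0]},{"hand": 0.25,"offset": [0,0,-1.6],"angular": [0,0,0]},{"hand": 0.25,"offset": [0,0,-2.1],"angular": [0,0,0]},{"hand": 0.25,"offset": [0,0,-2.4],"angular": [0,0,0]},{"hand": 0.25,"offset": [0,0,-2.5],"angular": [0,0,0]}]}}

```text
time: 14.9
tool_pos: [0.6268, -0.1039, 0.124]
tcp_rot: [0.001, -3.142, 0.0]
wrist_force: [0.9, -0.6, -2.7]
width: 0.318
```

Emit:
{"name": "drive_tool", "arguments": {"deltas": [{"hand": 0.25,"offset": [0,0,-0.2],"angular": [0,0,0]},{"hand": 0.25,"offset": [0,0,-0.35],"angular": [0,0,0]},{"hand": 0.25,"offset": [0,0,-0.45],"angular": [0,0,0]},{"hand": 0.25,"offset": [0,0,-0.5],"angular": [0,0,0]}]}}

```text
time: 15.4
tool_pos: [0.627, -0.1039, 0.1196]
tcp_rot: [-0.001, 3.141, -0.0]
wrist_force: [-1.3, -0.0, 1.2]
width: 0.317
```

Emit:
{"name": "drive_tool", "arguments": {"deltas": [{"hand": 0.4,"offset": [0,0,0],"angular": [0,0,0]},{"hand": 0.55,"offset": [0,0,0],"angular": [0,0,0]},{"hand": 0.6,"offset": [0,0,0],"angular": [0,0,0]},{"hand": 0.6,"offset": [0,0,1],"angular": [0,0,0]},{"hand": 0.6,"offset": [0,0,3],"angular": [0,0,0]},{"hand": 0.6,"offset": [0,0,6],"angular": [0,0,0]},{"hand": 0.8,"offset": [-2,2.5,9],"angular": [0,0,0]},{"hand": 0.8,"offset": [-6,7,11],"angular": [0,0,0]}]}}

```text
time: 16.4
tool_pos: [0.5692, -0.035, 0.2329]
tcp_rot: [0.002, 3.136, -0.001]
wrist_force: [-0.0, 1.0, 0.7]
width: 0.797
```

Emit:
{"name": "drive_tool", "arguments": {"deltas": [{"hand": 0.8,"offset": [-3,4,0],"angular": [0,0,0]},{"hand": 0.8,"offset": [-6,7.5,0],"angular": [0,0,0]},{"hand": 0.8,"offset": [-9,11,0],"angular": [0,0,0]},{"hand": 0.8,"offset": [-11,13.5,0],"angular": [0,0,0]},{"hand": 0.8,"offset": [-11,14,0],"angular": [0,0,0]},{"hand": 0.8,"offset": [-11,14,0],"angular": [0,0,0]}]}}

```text
time: 17.15
tool_pos: [0.4583, 0.1055, 0.2302]
tcp_rot: [-0.003, 3.139, -0.0]
wrist_force: [0.4, -0.1, 0.8]
width: 0.798
```

Run:
```python
from h import *
import pickle
c=cam('wrist','w4.png'); pickle.dump(c,open('w4.pkl','wb'))
s=bot.read_state(); print(s['tool_pos'],s['tcp_rot'],s['wrist_force'],s['width'])
for X in ([.4561,.108,.114],[.4314,.2842,.128],[.6268,-.1039,.1345]): print(proj(c,X))
hsv=cv2.cvtColor(c['frame'],cv2.COLOR_BGR2HSV)
for n,lo,hi,z in(('blue',(105,180,90),(125,255,255),.114),('orange',(5,150,120),(18,255,255),.128)):
    m=cv2.inRange(hsv,lo,hi); k,l,st,ce=cv2.connectedComponentsWithStats(m)
    for i in range(1,k):
        if st[i,4]>80: print(n,st[i],ce[i].round(1),ray(c,*ce[i],z).round(4))
```

```text
[0.45837852 0.10510728 0.22987905] [-1.37951537e-03  3.13968883e+00 -2.84400695e-04] [-0.1052995  -0.13993179  0.00293104] 0.7985980665701079
[317.09699071 190.64349784]
[565.65602637 163.09990794]
[ 69.09814287 388.32436594]
blue [ 295  165   46   46 1620] [318.  187.6] [0.4537 0.1087 0.114 ]
blue [464 384  14  11  86] [469.8 387.8] [0.6466 0.2509 0.114 ]
orange [552 148  28  27 603] [565.5 160.9] [0.4298 0.2838 0.128 ]
```

View pics/w4.png

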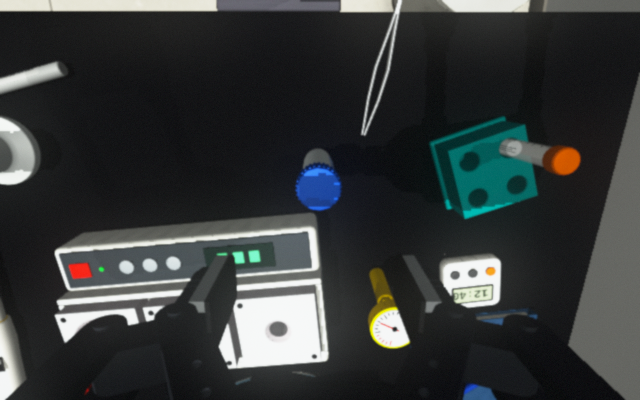

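Emit:
{"name": "drive_tool", "arguments": {"force": 30, "deltas": [{"hand": 0.8,"offset": [-0.4,0.3,-2],"angular": [0,0,0]},{"hand": 0.8,"offset": [-0.4,0.3,-6],"angular": [0,0,0]},{"hand": 0.7,"offset": [-0.4,0.3,-10],"angular": [0,0,0]},{"hand": 0.6,"offset": [-0.4,0.3,-12.5],"angular": [0,0,0]},{"hand": 0.55,"offset": [-0.4,0.3,-13.5],"angular": [0,0,0]},{"hand": 0.5,"offset": [-0.4,0.3,-13.5],"angular": [0,0,0]},{"hand": 0.45,"offset": [-0.4,0.3,-13.5],"angular": [0,0,0]},{"hand": 0.42,"offset": [-0.4,0.3,-13.5],"angular": [0,0,0]}]}}

```text
time: 18.2
tool_pos: [0.4545, 0.1086, 0.0952]
tcp_rot: [-0.001, 3.139, 0.001]
wrist_force: [-0.3, 0.2, 0.2]
width: 0.421
```

Emit:
{"name": "drive_tool", "arguments": {"deltas": [{"hand": 0.39,"offset": [0,0,0],"angular": [0,0,0]},{"hand": 0.35,"offset": [0,0,0],"angular": [0,0,0]},{"hand": 0.3,"offset": [0,0,0],"angular": [0,0,0]},{"hand": 0.3,"offset": [0,0,0],"angular": [0,0,0]}]}}

```text
time: 18.7
tool_pos: [0.4547, 0.1086, 0.0953]
tcp_rot: [-0.002, 3.139, 0.001]
wrist_force: [-0.4, -1.0, 6.3]
width: 0.391
```

Emit:
{"name": "drive_tool", "arguments": {"deltas": [{"hand": 0.3,"offset": [0,0,0.6],"angular": [0,0,0]},{"hand": 0.3,"offset": [0,0,3],"angular": [0,0,0]},{"hand": 0.3,"offset": [0,0,7],"angular": [0,0,0]},{"hand": 0.3,"offset": [0,0,11],"angular": [0,0,0]},{"hand": 0.3,"offset": [1,-0.8,12.5],"angular": [0,0,0]},{"hand": 0.3,"offset": [3,-2.3,13],"angular": [0,0,0]},{"hand": 0.3,"offset": [5,-3.8,13],"angular": [0,0,0]}]}}

```text
time: 19.58
tool_pos: [0.5044, 0.069, 0.2226]
tcp_rot: [0.001, -3.14, 0.001]
wrist_force: [0.5, 0.2, -0.9]
width: 0.39
```

Emit:
{"name": "drive_tool", "arguments": {"deltas": [{"hand": 0.3,"offset": [2.5,-2,0],"angular": [0,0,0]},{"hand": 0.3,"offset": [5.5,-4.2,0],"angular": [0,0,0]},{"hand": 0.3,"offset": [8.5,-6.5,0],"angular": [0,0,0]},{"hand": 0.3,"offset": [10.5,-8.1,0],"angular": [0,0,0]},{"hand": 0.3,"offset": [11.4,-8.8,0],"angular": [0,0,0]},{"hand": 0.3,"offset": [11.4,-8.8,0],"angular": [0,0,0]}]}}

```text
time: 20.32
tool_pos: [0.6172, -0.0185, 0.2219]
tcp_rot: [-0.001, -3.138, -0.001]
wrist_force: [-0.5, 0.0, -0.8]
width: 0.389
```

Run:
```python
from h import *
c=cam('side')
s=bot.read_state(); print(s['tool_pos'],s['tcp_rot'],s['wrist_force'],s['width'])
a=cv2.resize(c['frame'][60:260,290:450],None,fx=3,fy=3)
f=lambda X:((proj(c,X)-[290,60])*3).round()
cv2.imwrite('pics/s5.png',a); p=s['tool_pos']; print([f([p[0],p[1],p[2]+d]) for d in(.0187,-.0953)],f([.6187,-.0178,.0805]),f([.6265,-.1038,.1345]))
```

```text
[ 0.61681815 -0.01786724  0.22237495] [ 1.25768463e-04 -3.13889028e+00 -7.17544020e-04] [ 0.10983963 -0.00730672 -1.79841094] 0.39206775141180444
[array([252., 175.]), array([239., 330.])] [237. 387.] [332. 371.]
```

View pics/s5.png

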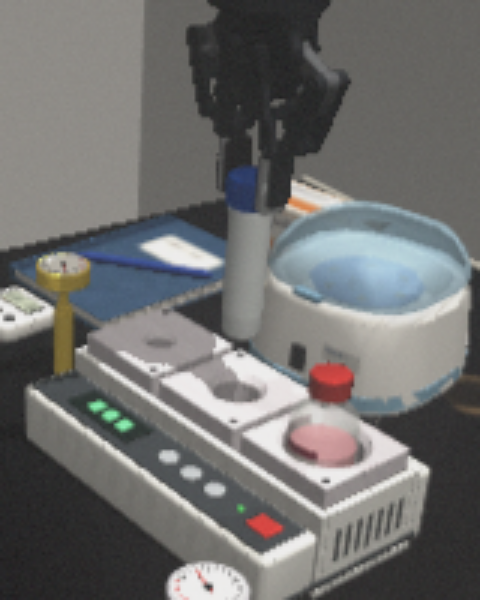

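Emit:
{"name": "drive_tool", "arguments": {"deltas": [{"hand": 0.3,"offset": [0.1,0,-1.5],"angular": [0,0,0]},{"hand": 0.3,"offset": [0.1,0,-3],"angular": [0,0,0]},{"hand": 0.3,"offset": [0.1,0,-4],"angular": [0,0,0]},{"hand": 0.3,"offset": [0.1,0,-5],"angular": [0,0,0]},{"hand": 0.3,"offset": [0.1,0,-6],"angular": [0,0,0]},{"hand": 0.3,"offset": [0.1,0,-7],"angular": [0,0,0]}]}}

```text
time: 21.12
tool_pos: [0.6185, -0.0175, 0.1533]
tcp_rot: [-0.001, 3.141, -0.0]
wrist_force: [0.2, -0.5, -0.5]
width: 0.384
```

Emit:
{"name": "drive_tool", "arguments": {"deltas": [{"hand": 0.3,"offset": [0,0,-0.8],"angular": [0,0,0]},{"hand": 0.3,"offset": [0,0,-1.6],"angular": [0,0,0]},{"hand": 0.3,"offset": [0,0,-2.2],"angular": [0,0,0]},{"hand": 0.3,"offset": [0,0,-2.5],"angular": [0,0,0]},{"hand": 0.3,"offset": [0,0,-2.7],"angular": [0,0,0]},{"hand": 0.3,"offset": [0,0,-2.8],"angular": [0,0,0]}]}}

```text
time: 21.88
tool_pos: [0.6186, -0.0176, 0.126]
tcp_rot: [-0.001, 3.141, -0.0]
wrist_force: [-0.5, 0.1, -0.8]
width: 0.387
```

Emit:
{"name": "drive_tool", "arguments": {"deltas": [{"hand": 0.3,"offset": [0,0,-0.15],"angular": [0,0,0]},{"hand": 0.3,"offset": [0,0,-0.2],"angular": [0,0,0]},{"hand": 0.5,"offset": [0,0,-0.2],"angular": [0,0,0]},{"hand": 0.6,"offset": [0,0,-0.2],"angular": [0,0,0]},{"hand": 0.6,"offset": [0,0,-0.1],"angular": [0,0,0]},{"hand": 0.6,"offset": [0,0,1.5],"angular": [0,0,0]},{"hand": 0.6,"offset": [0,0,5],"angular": [0,0,0]},{"hand": 0.6,"offset": [0,0,10],"angular": [0,0,0]}]}}

```text
time: 22.88
tool_pos: [0.6174, -0.0175, 0.2264]
tcp_rot: [0.001, -3.139, -0.0]
wrist_force: [1.2, -0.1, 0.2]
width: 0.599
```

Emit:
{"name": "drive_tool", "arguments": {"deltas": [{"hand": 0.6,"offset": [-3,4.5,0],"angular": [0,0,0]},{"hand": 0.6,"offset": [-6,9,0],"angular": [0,0,0]},{"hand": 0.6,"offset": [-9,14,0],"angular": [0,0,0]},{"hand": 0.6,"offset": [-12,19,0],"angular": [0,0,0]},{"hand": 0.6,"offset": [-15,23,0],"angular": [0,0,0]},{"hand": 0.6,"offset": [-17,27,0],"angular": [0,0,0]},{"hand": 0.6,"offset": [-18.5,29.7,0],"angular": [0,0,0]},{"hand": 0.6,"offset": [-18.5,29.7,0],"angular": [0,0,0]}]}}

```text
time: 23.88
tool_pos: [0.4328, 0.2811, 0.2273]
tcp_rot: [-0.007, 3.14, 0.002]
wrist_force: [-0.3, 0.7, 1.4]
width: 0.598
```

Run:
```python
from h import *
import pickle
c=cam('wrist','w5.png'); pickle.dump(c,open('w5.pkl','wb'))
s=bot.read_state(); print(s['tool_pos'],s['tcp_rot'],s['wrist_force'],s['width'],s['q'])
print(proj(c,[.4305,.284,.128]))
hsv=cv2.cvtColor(c['frame'],cv2.COLOR_BGR2HSV)
m=cv2.inRange(hsv,(5,150,120),(18,255,255)); k,l,st,ce=cv2.connectedComponentsWithStats(m)
for i in range(1,k):
    if st[i,4]>80: print(st[i],ce[i].round(1),ray(c,*ce[i],.128).round(4))
cv2.imwrite('pics/w5c.png',c['frame'][90:330,180:460])
```

```text
[0.43338015 0.28005665 0.2270436 ] [-4.86571773e-03  3.13995657e+00  5.17991466e-04] [-0.18521013 -0.12037933 -0.64086513] 0.5998114642998428 [ 5.25793053e-01 -3.70729994e-02  1.94517959e+00 -5.63466088e-04
  1.23190790e+00 -1.04791560e+00]
[317.61567971 197.19507909]
[307 183  25  26 532] [319.1 195.4] [0.4292 0.285  0.128 ]
```

View pics/w5c.png

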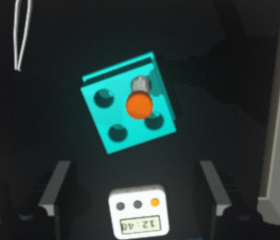

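Emit:
{"name": "drive_tool", "arguments": {"force": 20, "deltas": [{"hand": 0.6,"offset": [-0.2,0.3,-2],"angular": [0,0,0]},{"hand": 0.6,"offset": [-0.3,0.45,-5.5],"angular": [0,0,0]},{"hand": 0.55,"offset": [-0.3,0.45,-9],"angular": [0,0,0]},{"hand": 0.5,"offset": [-0.3,0.45,-11.2],"angular": [0,0,0]},{"hand": 0.42,"offset": [-0.3,0.45,-11.9],"angular": [0,0,0]},{"hand": 0.36,"offset": [-0.3,0.45,-11.9],"angular": [0,0,0]},{"hand": 0.3,"offset": [-0.3,0.45,-11.9],"angular": [0,0,0]},{"hand": 0.26,"offset": [-0.3,0.45,-11.9],"angular": [0,0,0]}]}}

```text
time: 24.92
tool_pos: [0.4313, 0.2843, 0.1081]
tcp_rot: [-0.001, 3.14, 0.002]
wrist_force: [0.2, -0.3, 0.1]
width: 0.259
```

Emit:
{"name": "drive_tool", "arguments": {"deltas": [{"hand": 0.22,"offset": [0,0,0],"angular": [0,0,0]},{"hand": 0.18,"offset": [0,0,0],"angular": [0,0,0]},{"hand": 0.13,"offset": [0,0,0],"angular": [0,0,0]},{"hand": 0.13,"offset": [0,0,0],"angular": [0,0,0]}]}}

```text
time: 25.42
tool_pos: [0.431, 0.2845, 0.1077]
tcp_rot: [-0.001, 3.14, 0.002]
wrist_force: [0.7, 3.1, 5.4]
width: 0.224
```

Emit:
{"name": "drive_tool", "arguments": {"deltas": [{"hand": 0.13,"offset": [0,0,0.5],"angular": [0,0,0]},{"hand": 0.13,"offset": [0,0,2],"angular": [0,0,0]},{"hand": 0.13,"offset": [0,0,4],"angular": [0,0,0]},{"hand": 0.13,"offset": [0,0,7],"angular": [0,0,0]},{"hand": 0.13,"offset": [0,0,10],"angular": [0,0,0]},{"hand": 0.13,"offset": [0,0,12],"angular": [0,0,0]},{"hand": 0.13,"offset": [0,0,12],"angular": [0,0,0]}]}}

```text
time: 26.3
tool_pos: [0.4314, 0.2842, 0.2294]
tcp_rot: [-0.001, 3.138, 0.002]
wrist_force: [-0.2, -0.4, -1.2]
width: 0.223
```

Emit:
{"name": "drive_tool", "arguments": {"deltas": [{"hand": 0.13,"offset": [1.5,-1.8,0],"angular": [0,0,0]},{"hand": 0.13,"offset": [4,-4.8,0],"angular": [0,0,0]},{"hand": 0.13,"offset": [7,-8.4,0],"angular": [0,0,0]},{"hand": 0.13,"offset": [10,-12,0],"angular": [0,0,0]},{"hand": 0.13,"offset": [13,-15.6,0],"angular": [0,0,0]},{"hand": 0.13,"offset": [16,-19.2,0],"angular": [0,0,0]},{"hand": 0.13,"offset": [17.6,-21.2,0],"angular": [0,0,0]},{"hand": 0.13,"offset": [17.9,-21.4,0],"angular": [0,0,0]}]}}

```text
time: 27.3
tool_pos: [0.6093, 0.0687, 0.2256]
tcp_rot: [-0.002, -3.139, 0.0]
wrist_force: [0.7, 0.7, -0.6]
width: 0.226
```

Emit:
{"name": "drive_tool", "arguments": {"deltas": [{"hand": 0.13,"offset": [0,0,-1],"angular": [0,0,0]},{"hand": 0.13,"offset": [0,0,-2.5],"angular": [0,0,0]},{"hand": 0.13,"offset": [0,0,-3.3],"angular": [0,0,0]},{"hand": 0.13,"offset": [0,0,-3.5],"angular": [0,0,0]},{"hand": 0.13,"offset": [0,0,-3.5],"angular": [0,0,0]}]}}

```text
time: 27.92
tool_pos: [0.6093, 0.0702, 0.1918]
tcp_rot: [0.002, -3.141, -0.0]
wrist_force: [0.0, 0.1, 0.4]
width: 0.228
```

Run:
```python
from h import *
s=bot.read_state(); p=s['tool_pos']; print(p,s['tcp_rot'],s['wrist_force'],s['width'])
o=[]
for n,(u,v) in (('wrist',(250,130)),('side',(290,110))):
    c=cam(n); f=lambda X:((proj(c,X)-[u,v])*3).round()
    a=cv2.resize(c['frame'][v:v+170,u:u+130],None,fx=3,fy=3,interpolation=cv2.INTER_CUBIC); o.append(a)
    print(n,'cap top,tip,wall mouth',f([p[0],p[1],p[2]+.0203]),f([p[0],p[1],p[2]-.0977]),f([.6105,.07,.0805]))
cv2.imwrite('pics/d1.png',np.hstack(o))
```

```text
[0.60926023 0.07020023 0.19175932] [ 1.92294451e-03 -3.14146197e+00 -2.07426282e-05] [0.01476673 0.05191478 0.3608669 ] 0.2280634552684434
wrist cap top,tip,wall mouth [189. 480.] [191. 213.] [191. 202.]
side cap top,tip,wall mouth [165.  25.] [158. 173.] [159. 189.]
```

View pics/d1.png

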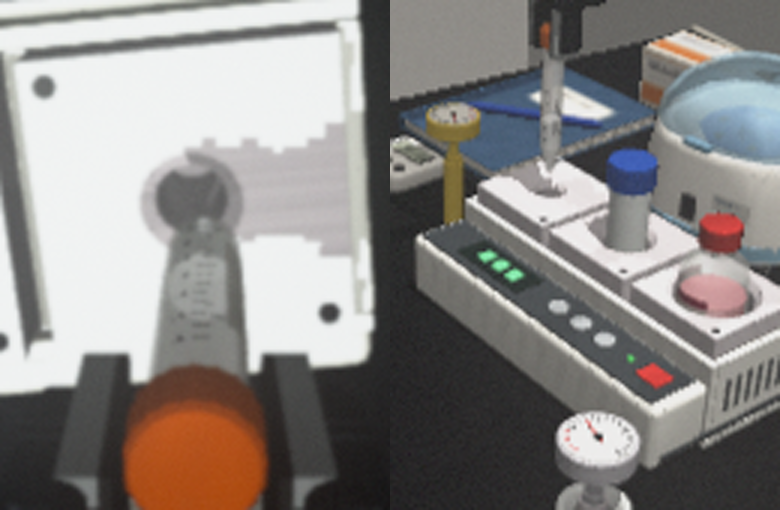

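Emit:
{"name": "drive_tool", "arguments": {"deltas": [{"hand": 0.13,"offset": [0.12,-0.08,0],"angular": [-0.5,1,0]},{"hand": 0.13,"offset": [0.25,-0.15,0],"angular": [-1,2,0]},{"hand": 0.13,"offset": [0.25,-0.15,-0.8],"angular": [-1,2,0]},{"hand": 0.13,"offset": [0.25,-0.15,-1.6],"angular": [-1,2,0]},{"hand": 0.13,"offset": [0.25,-0.15,-2.3],"angular": [-1,2,0]},{"hand": 0.13,"offset": [0.25,-0.15,-3],"angular": [-1,2,0]}]}}

```text
time: 28.78
tool_pos: [0.6115, 0.0684, 0.161]
tcp_rot: [0.001, -3.106, 0.027]
wrist_force: [0.5, 0.1, 0.2]
width: 0.226
```

Emit:
{"name": "drive_tool", "arguments": {"deltas": [{"hand": 0.13,"offset": [0,0,-0.6],"angular": [0,0,0]},{"hand": 0.13,"offset": [0,0,-1.2],"angular": [0,0,0]},{"hand": 0.13,"offset": [0,0,-1.8],"angular": [0,0,0]},{"hand": 0.13,"offset": [0,0,-2.4],"angular": [0,0,0]},{"hand": 0.13,"offset": [0,0,-2.9],"angular": [0,0,0]}]}}

```text
time: 29.4
tool_pos: [0.6119, 0.0684, 0.1325]
tcp_rot: [0.001, -3.106, 0.027]
wrist_force: [-0.6, 0.4, -0.4]
width: 0.226
```

Emit:
{"name": "drive_tool", "arguments": {"deltas": [{"hand": 0.13,"offset": [0,0,-0.5],"angular": [0,0,0]},{"hand": 0.13,"offset": [0,0,-0.9],"angular": [0,0,0]},{"hand": 0.13,"offset": [0,0,-1.2],"angular": [0,0,0]},{"hand": 0.13,"offset": [0,0,-1.4],"angular": [0,0,0]},{"hand": 0.13,"offset": [0,0,-1.4],"angular": [0,0,0]}]}}

```text
time: 30.02
tool_pos: [0.6119, 0.0684, 0.1189]
tcp_rot: [0.001, -3.107, 0.027]
wrist_force: [0.2, 0.4, 0.1]
width: 0.226
```

Release and clear away, then check.

Emit:
{"name": "drive_tool", "arguments": {"deltas": [{"hand": 0.13,"offset": [0,0,-0.1],"angular": [0,0,0]},{"hand": 0.28,"offset": [0,0,-0.1],"angular": [0,0,0]},{"hand": 0.4,"offset": [0,0,-0.1],"angular": [0,0,0]},{"hand": 0.5,"offset": [0,0,-0.1],"angular": [0,0,0]},{"hand": 0.5,"offset": [0,0,1],"angular": [0,0,0]},{"hand": 0.5,"offset": [0,0,4],"angular": [0,0,0]},{"hand": 0.5,"offset": [0,0,8],"angular": [0,0,0]},{"hand": 0.5,"offset": [-3,0,12],"angular": [0,0,0]}]}}

```text
time: 31.02
tool_pos: [0.583, 0.0684, 0.2409]
tcp_rot: [0.001, -3.108, 0.027]
wrist_force: [0.0, 0.0, 0.5]
width: 0.5
```

Run:
```python
from h import *
s=bot.read_state(); print(s['tool_pos'],s['wrist_force'],s['width'])
u,v=270,120; c=cam('side'); f=lambda X:((proj(c,X)-[u,v])*3.5).round()
cv2.imwrite('pics/f1.png',cv2.resize(c['frame'][v:v+170,u:u+180],None,fx=3.5,fy=3.5,interpolation=cv2.INTER_CUBIC))
for n,X in {'t15 cap':[.6105,.07,.1385],'t50 cap':[.6187,-.0178,.1425],'bottle cap':[.6265,-.1038,.1345],'therm':[.4444,-.2218,.116]}.items(): print(n,f(X))
```

```text
[0.58304133 0.06837597 0.24090035] [0.03993481 0.01507802 0.54206343] 0.5002296292600416
t15 cap [259. 105.]
t50 cap [354. 151.]
bottle cap [458. 223.]
therm [312. 477.]
```

View pics/f1.png

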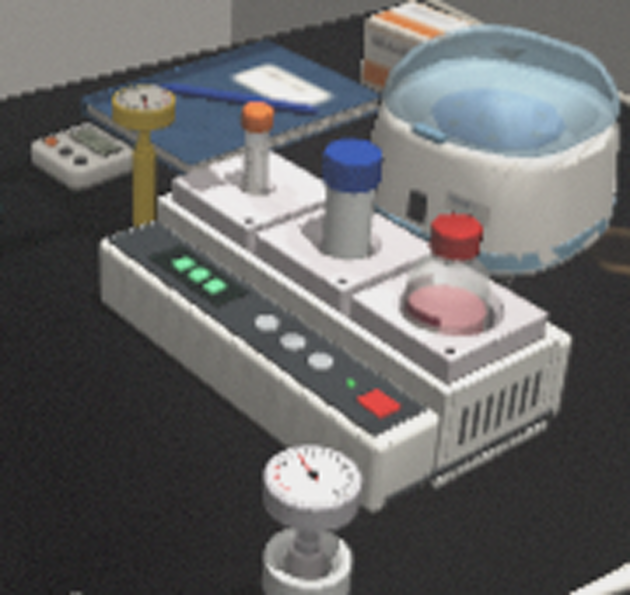

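```bash
python3 -c "
from workcell import bot
print(bot.finish_job())"
```

```text
the job is handed in; nothing more can be done
None
```

The job is done and handed in at about 31 s of the 128 s allowed. `finish_job()` gives no verdict, so what follows is from my own checks.

- **Thermometer:** I drew it straight up with a 20–30 N grip. Wrist side forces read 1 N or less at the moments I sampled. It stood in the light grey holder before any sample was moved.
- **Samples:** I then set the bottle, the 50 ml tube and the 15 ml tube into their wells, in that order. The bottle was lowered to contact and then released. The 15 ml tube hung about 2° off vertical in the grip, so I corrected for that before putting it in.
- **Last side view:** The cap tops and the dial lie within about 3 px of the enlarged picture (about 1 px of the camera) of where they should be when fully home. All four stand upright.
- **Clearance:** The gripper is open and clear of everything, with wrist force about 0.5 N. The bench timer and the yellow look-alike were not touched.

None of these checks failed or disagreed. The contact force between the thermometer and its well could not be measured directly, only inferred from the wrist force.

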